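Shut and latch the battery charging case

TASK

Shut the sliding gate of the battery charging case and latch it: lift the latch bar by its knob, slide the gate across until the bar's nose has passed over the keeper's step, and let the bar drop fully into the keeper's notch, then let go. Do it by feel and gently, without ramming the nose against the keeper or forcing it down on it, and leave the tape roll, the glue bottle and the screwdriver undisturbed.

Things in the scene. Friction and masses are not known exactly. Their poses are not given: they have to be found in the camera images.
- case: Fixed black flight case with aluminium edges, 180 (x) x 490 (y) x 170 mm high, a 17 mm high carrying handle on its roof. Origin: centre of its underside, on the bench; z up. Its front, the face at x = +90 mm, looks away from the robot. The gate slides along this face and shuts towards the case's +y.
- keeper_mid (a point): Middle of the steel keeper's notch floor if the keeper were mid-way in its slots (case frame: x 105, y 175, z 114 mm). The true keeper is bolted up to 14 mm from there, either way along y. Along +y from its notch's middle: a step (-39.5 to -7.5 mm, top 20 mm up), the notch (-7.5 to +7.5), a shelf as high as the step (+7.5 to +37.5). 26 mm wide in x; rigid.
- gate (a joint): Gate position along the case's +y, m: 0 = fully open; 0.150 + the keeper's offset, give or take 0.003, with the nose in the notch; end of travel 0.172. Grey metal frame with clear pane, 180 wide, 156 mm high, 0.6 kg, just behind the bar. Rubbing takes about 2.5 N; it stays where left and is moved by the bar's knob.
- latch_bar (a joint): Angle of the latch bar, rad: 0 = level, on its rest pin (also when home in the notch); grows as the knob is lifted, to 0.6. Flat steel bar, 20 mm high, 8 thick, about 0.3 kg, hinged on the gate (axis along the case's x, 90 mm from the knob towards -y, 150 mm up); it falls by its weight. Up by 0.10 rad the nose just clears the step.
- knob (a point): Middle of the bar's knob: a level black rod 18 mm in diameter, 48 mm long, along the case's x, with a 24 mm end collar; 30 mm in front of the bar's middle, 150 mm above the bench at rest. Free at both sides and above; it turns in the jaws. Lifted 16 mm (0.18 rad), the nose clears the keeper by 11 mm; with the nose on the step or shelf the knob is 9 mm up.
- nose: Nose at the bar's free end: upright steel block 12 (x) x 10 (y) x 42 mm high that hangs below the bar. Origin: centre of its underside, 155 mm along the bar from the hinge, 32 mm below it, 65 mm beyond the knob in the case's +y. At rest its underside is 118 mm above the bench, 16 mm lower than the keeper step's top.
- tape_roll: Roll of yellow tape lying flat on the bench in front of the case, 90 mm across, 48 mm high. Origin: centre of its underside. Leave it alone.
- glue_bottle: White glue bottle, 52 mm across, 140 mm high, standing on the bench beside the case's +y end. Origin: centre of its underside. Leave it alone.
- screwdriver: Screwdriver lying on the bench in front of the case. Leave it alone.

How it is judged:
By the outcome, as a careful person would: the job done as asked, in the order asked, and still so for the second after the job is handed in, with the robot touching nothing.
It also fails if it takes over 48 s, if anything falls off the work surface, if the arm or the gripper's body presses on something with over 40 N, if the wrist force passes 120 N, or if a joint passes its speed limit or range.

ROBOT

A 6-joint arm with a two-finger parallel gripper is mounted at the origin on the work surface. World frame = base frame: x ahead of the robot, y to its left, z up, the work surface at z = 0. Lengths are in mm, angles in rad, forces in N, time in s.
With the tool pointing down it reaches from about 250 to 775 mm from the base axis. Payload 4 kg.
Tool frame: the origin (TCP) lies midway between the tips of the shut fingers; the grasp point (between the pads) lies behind it (env.hold_point_z is the z of the grasp point in the tool frame, in mm); z points along the fingers, y is the line along which they close (so a half turn about z gives the same grasp; the last joint's range is limited). The gripper opens to 85 mm and grips with 20 to 120 N. Pads are 22 mm wide; open, the fingers measure 114 mm over their backs; the gripper's body (76 mm by 85 mm) begins 54 mm behind the grasp point. The pads swing forward as they close: fully open they stand 13 mm farther back than shut.
Start: joints at [1.213, 0.087, 1.371, -0, 1.684, -0.103], TCP at [138.637, 532.257, 231.341] pointing down, gripper open.
Joint ranges: [-3.1, 3.1], [-0.76, 2.03], [0.27, 2.55], [-1.08, 4.22], [0.17, 2.65], [-2.57, 2.57]. Speed limits (rad/s): [2.79, 2.79, 3.14, 3.14, 3.14, 3.14].

INTERFACE

Orientations are given as a unit quaternion [w, x, y, z].
In Python, from plant import env gives the robot as it stands. The module is installed in compiled form; this text tells all that it offers.
- The arm moves only by the shell command python3 -m crank 'ROWS' [OPENING] [FORCE]. ROWS is JSON, a list of rows, each an object of numbers: "tx", "ty", "tz": the shift along the tool's x, y, z scaled (see below); "wx", "wy", "wz": the turn, a rotation vector about the tool's x, y, z scaled (see below). A call has 1 to 12 rows; each row shifts and turns the commanded pose from where the row before left it, along the tool's axes as they then stand; what a row does not reach is not made up. The controller multiplies each number of a shift by 50 mm and each number of a turn by 2 rad. A row lasts 1/10 s, in which the tool goes at most 50 mm and 8.59 degrees, less where a joint would pass 70% of its speed; a pose out of reach is approached as far as the arm can. A call with a number of a shift or a turn outside -1 to 1 is refused whole. A call with a gripper value outside its range is refused whole. OPENING is the opening in per cent of the stroke, from 0 (shut) to 100 (fully open), set as the call begins (- or left out, the last holds). The fingers move at their own pace and stop on an object; FORCE is the grip in N (left out, the last holds). Time passes only in rows, so rows that do not move let the fingers close. It gives the time, the measured TCP pose, the force, the opening and the grip force at its end, in the units of the state.
- env.get_obs(): the state, without advancing time (a new reading comes with each control period).
- env.grab_frame(name): name is "side" or "top"; returns the picture (400x640x3 uint8, red, green, blue); there is no depth.
- env.camera_model(name): a dict with "K" (3x3 intrinsics, pixels), "rvec" (rotation vector, rad) and "tvec" (3), from world to camera coordinates, as OpenCV has them. Camera axes: x right, y down, z forward; pixel columns grow to the right and rows downward; lengths in mm; the calibration is good to about 2 mm. A picture is of the moment at which its call begins. camera_model takes no time and is no camera call.
- env.hand_in(): hands the job in; it is judged then, once.
Trained networks look in the newest picture that a camera, given by its name, has taken for a name from the list of things; names that differ only in an ending like _2 or _b are one class to them, and where a whole thing is asked for, a point or a joint stands for the part that bears it (a point fixed in the world has none). Each returns a list of dicts, best first, with "confidence" (0 to 1); they miss things now and then, are a little off and sometimes report something else, mostly with a low value. They report only what shows in the picture. A call takes as long as a camera call.
- env.spot_in(query, camera): "at" ([row, column] in pixels, amid what is visible of it).
The state is a dict: "time": time; "joint_positions": joint angles; "qd": joint speeds; "joint_torque": joint torques, N m; "position": TCP position; "orientation": TCP orientation; "force": force on the tool from outside, world axes, zero at the start; "wrist_torque": the same for the moment, N m; "finger_gap": finger opening in mm; "gripper_force": force on a finger pad.
Only numpy, scipy, OpenCV 4.12 (cv2) and the standard library are available. Lean on these libraries where they do the work, as an engineer would, in place of code of your own. Each camera call takes 0.05 s, during which the arm holds its last target. There are 200 camera calls.

## Working session

There is one attempt and no reset: what is moved stays moved. The work goes in short steps, Python scripts to look and compute and a shell command to move; the robot and the scene stay as the last step left them, time stands still between calls to the robot, and variables do not carry over. Pictures are saved under pics/ and viewed, at most 10 in all, crops included, and the job is handed in when it is done.

```bash
mkdir -p pics
python3 - <<'E'
from plant import env
import cv2,numpy as np
o=env.get_obs();print({k:np.round(v,3).tolist() for k,v in o.items()},env.hold_point_z)
for c in("side","top"):
    f=env.grab_frame(c);cv2.imwrite(f"pics/{c}0.png",f[:,:,::-1])
    m=env.camera_model(c);print(c,m)
    for q in["case","gate","latch_bar","knob","nose","keeper_mid","tape_roll","glue_bottle","screwdriver"]:
        try:print(q,[(np.round(d["at"]).tolist(),round(d["confidence"],2)) for d in env.spot_in(q,c)[:2]])
        except Exception as e:print(q,e)
E
```

```text
{'time': 0.0, 'joint_positions': [1.213, 0.088, 1.372, 0.0, 1.684, -0.103], 'qd': [-0.001, -0.0, 0.0, -0.001, 0.002, 0.001], 'joint_torque': [0.002, -35.187, -31.328, -0.0, 0.011, -0.0], 'position': [138.436, 531.777, 230.103], 'orientation': [-0.0, 0.127, 0.992, -0.001], 'force': [0.611, -0.205, -0.703], 'wrist_torque': [0.016, -0.005, -0.015], 'gripper_force': 0.0, 'finger_gap': 85.117} -18.700000000000003
side {'K': array([[444.1472563 ,   0.        , 324.3951212 ],
       [  0.        , 444.1472563 , 198.27827558],
       [  0.        ,   0.        ,   1.        ]]), 'rvec': array([ 2.38026556, -0.53157609,  0.17137721]), 'tvec': array([-467.94590064,  312.59944504,  925.6734622 ])}
case [([296.0, 308.0], 0.7)]
gate [([252.0, 345.0], 0.86)]
latch_bar [([240.0, 346.0], 0.67)]
knob [([237.0, 346.0], 0.76)]
nose [([221.0, 318.0], 0.55)]
keeper_mid [([296.0, 306.0], 0.79)]
tape_roll [([311.0, 433.0], 0.81), ([234.0, 393.0], 0.5)]
glue_bottle [([191.0, 220.0], 0.71)]
screwdriver [([234.0, 393.0], 0.87)]
top {'K': array([[437.27042738,   0.        , 318.92125969],
       [  0.        , 437.27042738, 201.64659827],
       [  0.        ,   0.        ,   1.        ]]), 'rvec': array([ 2.13256448, -2.15634457,  0.12352012]), 'tvec': array([ 87.03854137, 588.6907358 , 924.98082919])}
case [([286.0, 414.0], 0.95), ([317.0, 253.0], 0.25)]
gate [([229.0, 404.0], 0.67)]
latch_bar []
knob [([225.0, 392.0], 0.64)]
nose []
keeper_mid [([284.0, 413.0], 0.91)]
tape_roll [([173.0, 476.0], 0.73)]
glue_bottle [([318.0, 252.0], 0.97), ([228.0, 391.0], 0.54)]
screwdriver [([158.0, 363.0], 0.61)]
```

View pics/side0.png

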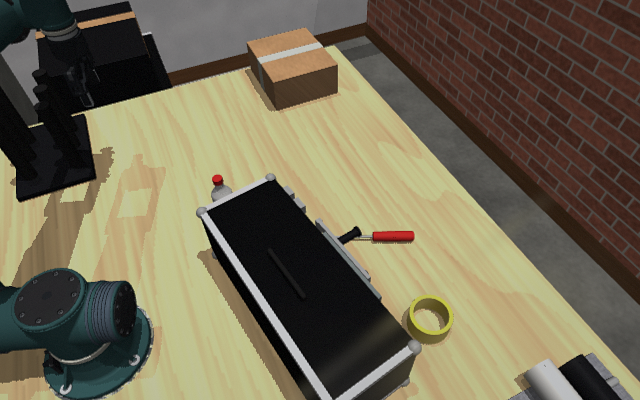

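View pics/top0.png

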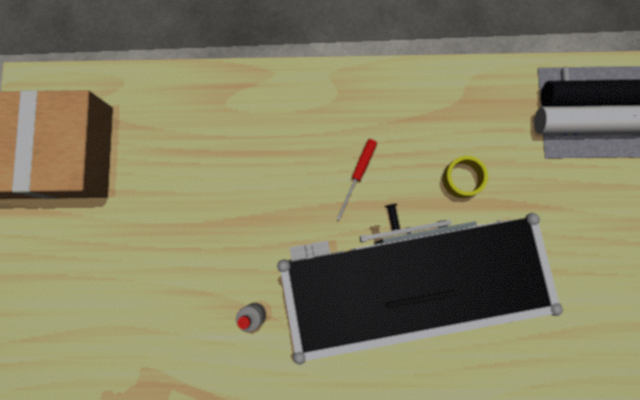

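The case roof corners show in both views (top: 284,266; 533,219; 557,310; 299,357; side: 270,178; 414,346; 328,398; 201,212). The knob is the black rod at top (391–395, 205–230), and the keeper is near top (310,250).

```bash
cat > h.py <<'E'
from plant import env
import cv2,numpy as np
from scipy.optimize import least_squares
M={c:env.camera_model(c) for c in("side","top")}
def proj(P,c):
    m=M[c];return cv2.projectPoints(np.atleast_2d(np.float64(P)),m["rvec"],m["tvec"],m["K"],None)[0][:,0]
def W(p,q):
    x,y,t=p;c,s=np.cos(t),np.sin(t);q=np.atleast_2d(q)
    return np.c_[x+c*q[:,0]-s*q[:,1],y+s*q[:,0]+c*q[:,1],q[:,2]]
def onplane(uv,c,z):  # pixel -> world at height z
    m=M[c];R=cv2.Rodrigues(m["rvec"])[0];d=R.T@np.linalg.inv(m["K"])@[*uv,1];o=-R.T@m["tvec"]
    return o+d*(z-o[2])/d[2]
E
python3 - <<'E'
from h import *
C=np.array([[90,245,167],[90,-245,167],[-90,-245,167],[-90,245,167]])
T=np.array([[284,266],[533,219],[557,310],[299,357]]);S=np.array([[270,178],[414,346],[328,398],[201,212]])
f=lambda p:np.r_[(proj(W(p,C),"top")-T).ravel(),(proj(W(p,C),"side")-S)[[0,1,3]].ravel()]
r=least_squares(f,[500,0,0]);print(r.x,np.round(r.fun,1));p=r.x;np.save("case.npy",p)
for uv in[(391,205),(395,230)]:
    w=onplane(uv,"top",150);d=w[:2]-p[:2];c,s=np.cos(p[2]),np.sin(p[2]);print("knob pt",w,"case",c*d[0]+s*d[1],-s*d[0]+c*d[1])
for uv in[(357,232),(346,238)]:
    w=onplane(uv,"side",155);d=w[:2]-p[:2];print("side knob",w,"case",c*d[0]+s*d[1],-s*d[0]+c*d[1])
for uv,z in[((291,257),134),((328,243),134),((362,239),160),((450,224),160)]:
    w=onplane(uv,"top",z);d=w[:2]-p[:2];print("front pts",w,"case",c*d[0]+s*d[1],-s*d[0]+c*d[1])
for n in("side","top"):
    b=env.grab_frame(n)[:,:,::-1]
    b=b[160:300,240:440] if n=="side" else b[180:290,270:470]
    cv2.imwrite(f"pics/{n}crop.png",cv2.resize(b,None,fx=4,fy=4,interpolation=cv2.INTER_CUBIC))
E
```

```text
[ 4.09510455e+02 -1.03205127e+02  1.71084408e-01] [-4.4 -2.7  2.  -2.8  2.1  2.4 -2.9  4.3  1.1 -2.3  4.3  2.5 -3.1 -0.6]
knob pt [566.6036496  -61.48341276 150.        ] case 161.90291240381907 14.367330475011421
knob pt [517.90759318 -67.64263537 150.        ] case 112.86916914245911 16.588581561456998
side knob [563.5160174  -63.53947339 155.        ] case 158.51031096398293 12.866959384106053
side knob [536.26219047 -67.31529293 155.        ] case 131.01153300393656 13.786256037288528
front pts [468.34619122 134.67413279 134.        ] case 98.47596486008773 224.38955103918119
front pts [494.89762146  61.87802751 134.        ] case 112.24615193415931 148.13580791362466
front pts [500.80506993  -2.87508963 160.        ] case 107.043071380233 83.32229019204743
front pts [ 527.51737834 -170.95870161  160.        ] case 104.74899224124113 -86.85522076569409
```

View pics/topcrop.png

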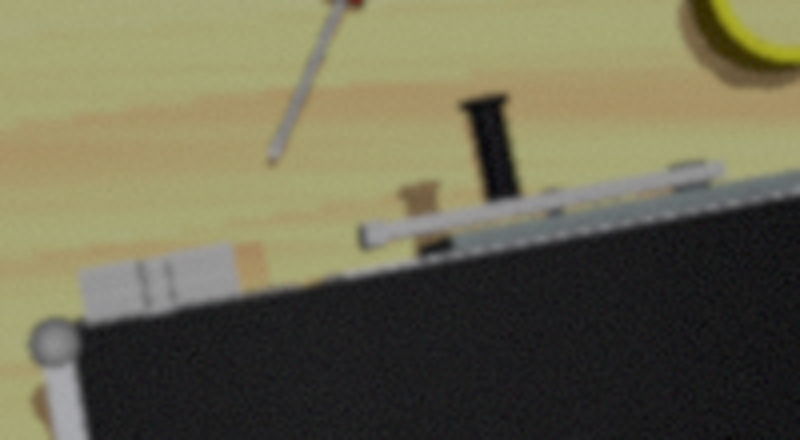

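View pics/sidecrop.png

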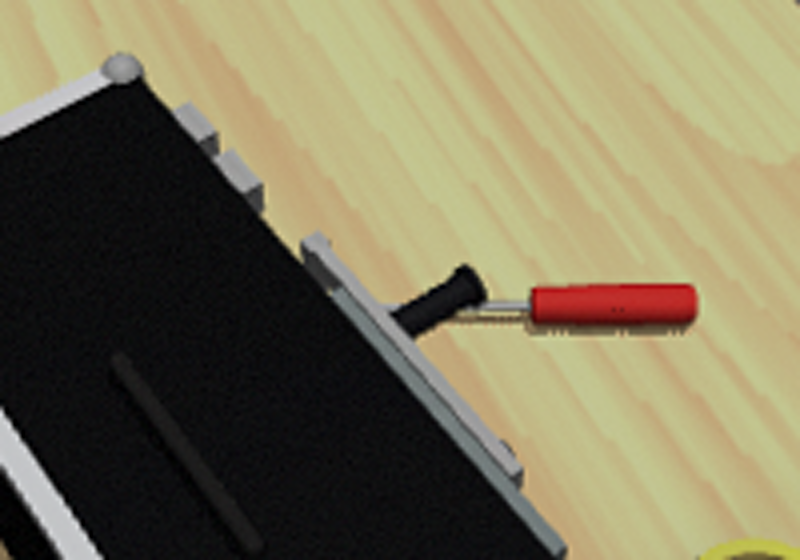

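The crops show the gate partly open. The knob runs from (392,205) to (397.5,229.5) in the top view, and the keeper's notch lines are at about (305.8/312.5, 250). The nose end is at about (361,239).

Run:
```python
from h import *
p=np.load("case.npy")
t=lambda u,v:(270+u/4,180+v/4); s=lambda u,v:(240+u/4,160+v/4)
def rel(w,y=p[2]):
    c,s_=np.cos(y),np.sin(y);d=w[:2]-p[:2];return np.round([c*d[0]+s_*d[1],-s_*d[0]+c*d[1]],1)
def show(n,uv,c,z):
    w=onplane(uv,c,z);print(n,c,np.round(w,1),rel(w));return w
a=show("knobend",t(487,98),"top",156);b=show("knobbase",t(510,195),"top",158)
print("yaw knob",np.arctan2(*(a-b)[[1,0]]))
a=show("barend+y",t(366,238),"top",160);b=show("bar-y",t(722,168),"top",160)
print("yaw bar",np.arctan2(-(a-b)[0],(a-b)[1]))
a=show("keep hi",t(80,270),"top",134);b=show("keep lo",t(232,246),"top",134);print("yaw keep",np.arctan2(-(a-b)[0],(a-b)[1]))
show("notch1",t(143,275),"top",134);show("notch2",t(170,272),"top",134)
show("knob collar","" or s(468,270),"side",161);show("knob base",s(395,318),"side",158)
show("bar end",s(318,236),"side",160)
show("keep hi far",s(188,104),"side",134);show("step lo",s(262,183),"side",134);show("notch hi edge",s(216,134),"side",134);show("notch lo edge top",s(234,152),"side",134)
```

```text
knobend top [566.8 -62.1 156. ] [162.   13.8]
knobbase top [519.7 -71.2 158. ] [114.   12.7]
yaw knob 0.19233156541649404
barend+y top [499.9  -1.9 160. ] [106.3  84.4]
bar-y top [ 531.3 -172.1  160. ] [108.3 -88.6]
yaw bar 0.18278913983453465
keep hi top [486.9 136.6 134. ] [117.1 223.1]
keep lo top [497.8  61.8 134. ] [115.1 147.6]
yaw keep 0.14544803535351883
notch1 top [484.1 105.7 134. ] [109.1 193.1]
notch2 top [485.4  92.4 134. ] [108.1 179.8]
knob collar side [566.6 -57.2 161. ] [162.6  18.6]
knob base side [520.3 -66.2 158. ] [115.5  17.6]
bar end side [506.2  -2.7 160. ] [112.4  82.6]
keep hi far side [485.9 137.4 134. ] [116.3 224.1]
step lo side [501.2  63.9 134. ] [118.8 149. ]
notch hi edge side [491.8 108.8 134. ] [117.2 194.9]
notch lo edge top side [495.9  91.8 134. ] [118.3 177.4]
```

```bash
python3 -m crank '[{"tx":0.0,"ty":-1,"wz":-0.075},{"ty":-1,"wz":-0.075},{"ty":-1,"wz":-0.06},{"ty":-1},{"ty":-1},{"ty":-1}]' 60 40
```

```text
$[0]: bad value
```

```bash
python3 -m crank '[{"tx":0,"ty":-1,"tz":0,"wx":0,"wy":0,"wz":-0.07},{"tx":0,"ty":-1,"tz":0,"wx":0,"wy":0,"wz":-0.07},{"tx":0,"ty":-1,"tz":0,"wx":0,"wy":0,"wz":-0.07},{"tx":0,"ty":-1,"tz":0,"wx":0,"wy":0,"wz":0},{"tx":0,"ty":-1,"tz":0,"wx":0,"wy":0,"wz":0},{"tx":0,"ty":-1,"tz":0,"wx":0,"wy":0,"wz":0}]' 60 40
```

```text
time: 1.7
position: [145.9, 234.5, 231.3]
orientation: [0.001, -0.084, 0.997, 0.0]
force: [0.9, -0.7, 1.2]
finger_gap: 51.5
gripper_force: 0.0
```

```bash
python3 -m crank '[{"tx":-0.8,"ty":-0.4,"tz":0,"wx":0,"wy":0,"wz":0},{"tx":-0.8,"ty":-0.5,"tz":0,"wx":0,"wy":0,"wz":0},{"tx":-0.8,"ty":-0.5,"tz":0,"wx":0,"wy":0,"wz":0},{"tx":-0.7,"ty":-0.7,"tz":0,"wx":0,"wy":0,"wz":0},{"tx":-0.7,"ty":-0.7,"tz":0,"wx":0,"wy":0,"wz":0},{"tx":-0.7,"ty":-0.7,"tz":0,"wx":0,"wy":0,"wz":0},{"tx":-0.7,"ty":-0.7,"tz":0,"wx":0,"wy":0,"wz":0},{"tx":-0.6,"ty":-0.8,"tz":0,"wx":0,"wy":0,"wz":0},{"tx":-0.5,"ty":-0.8,"tz":0,"wx":0,"wy":0,"wz":0},{"tx":-0.4,"ty":-0.8,"tz":0,"wx":0,"wy":0,"wz":0},{"tx":0,"ty":-0.6,"tz":0,"wx":0,"wy":0,"wz":0},{"tx":0,"ty":0,"tz":0,"wx":0,"wy":0,"wz":0}]' 60 40
python3 - <<'E'
from h import *
for n in("side","top"):
    b=env.grab_frame(n)[:,:,::-1]
    if n=="side": cv2.imwrite("pics/s2.png",cv2.resize(b[130:330,220:480],None,fx=3,fy=3,interpolation=cv2.INTER_CUBIC))
print(np.round(env.get_obs()["position"],1))
E
```

```text
time: 2.9
position: [536.6, -67.4, 230.4]
orientation: [-0.001, -0.08, 0.997, -0.0]
force: [-0.0, -0.3, 0.2]
finger_gap: 51.3
gripper_force: 0.0
[535.8 -64.1 231. ]
```

View pics/s2.png

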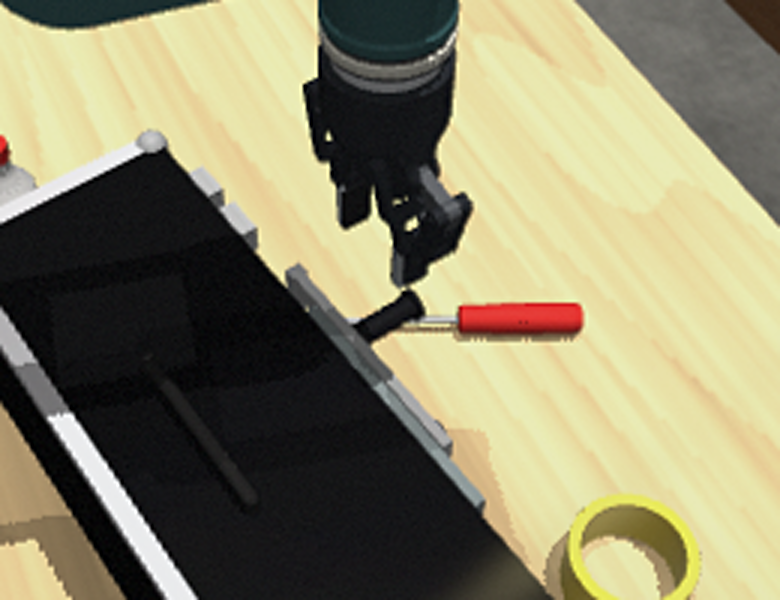

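The side view shows the open jaws directly above the knob, with clearance on both sides. I'll descend and close gently.

```bash
python3 -m crank '[{"tx":0,"ty":0,"tz":0.5,"wx":0,"wy":0,"wz":0},{"tx":0,"ty":0,"tz":0.5,"wx":0,"wy":0,"wz":0},{"tx":0,"ty":0,"tz":0.4,"wx":0,"wy":0,"wz":0},{"tx":0,"ty":0,"tz":0.3,"wx":0,"wy":0,"wz":0},{"tx":0,"ty":0,"tz":0.2,"wx":0,"wy":0,"wz":0},{"tx":0,"ty":0,"tz":0.06,"wx":0,"wy":0,"wz":0},{"tx":0,"ty":0,"tz":0,"wx":0,"wy":0,"wz":0}]' 60 20
python3 -m crank '[{"tx":0,"ty":0,"tz":0,"wx":0,"wy":0,"wz":0},{"tx":0,"ty":0,"tz":0,"wx":0,"wy":0,"wz":0},{"tx":0,"ty":0,"tz":0,"wx":0,"wy":0,"wz":0},{"tx":0,"ty":0,"tz":0,"wx":0,"wy":0,"wz":0},{"tx":0,"ty":0,"tz":0,"wx":0,"wy":0,"wz":0},{"tx":0,"ty":0,"tz":0,"wx":0,"wy":0,"wz":0}]' 10 20
```

```text
time: 3.7
position: [536.0, -63.4, 133.6]
orientation: [0.0, -0.083, 0.997, 0.0]
force: [0.5, -0.4, -1.0]
finger_gap: 51.4
gripper_force: 0.0
time: 4.3
position: [536.6, -64.3, 134.6]
orientation: [0.001, -0.082, 0.997, -0.001]
force: [0.4, -2.8, 6.1]
finger_gap: 17.3
gripper_force: 21.2
```

```bash
python3 -m crank '[{"tx":0,"ty":0,"tz":-0.06,"wx":0,"wy":0,"wz":0},{"tx":0,"ty":0,"tz":-0.06,"wx":0,"wy":0,"wz":0},{"tx":0,"ty":0,"tz":-0.06,"wx":0,"wy":0,"wz":0},{"tx":0,"ty":0,"tz":-0.06,"wx":0,"wy":0,"wz":0},{"tx":0,"ty":0,"tz":-0.06,"wx":0,"wy":0,"wz":0},{"tx":0,"ty":0,"tz":-0.06,"wx":0,"wy":0,"wz":0},{"tx":0,"ty":0,"tz":0,"wx":0,"wy":0,"wz":0},{"tx":0,"ty":0,"tz":0,"wx":0,"wy":0,"wz":0}]' 10 20
python3 - <<'E'
from h import *
b=env.grab_frame("side")[:,:,::-1]
cv2.imwrite("pics/s3.png",cv2.resize(b[130:330,220:480],None,fx=3,fy=3,interpolation=cv2.INTER_CUBIC))
E
```

```text
time: 5.1
position: [536.3, -63.3, 149.6]
orientation: [0.0, -0.082, 0.997, 0.001]
force: [4.9, -1.2, -5.8]
finger_gap: 17.4
gripper_force: 19.9
```

View pics/s3.png

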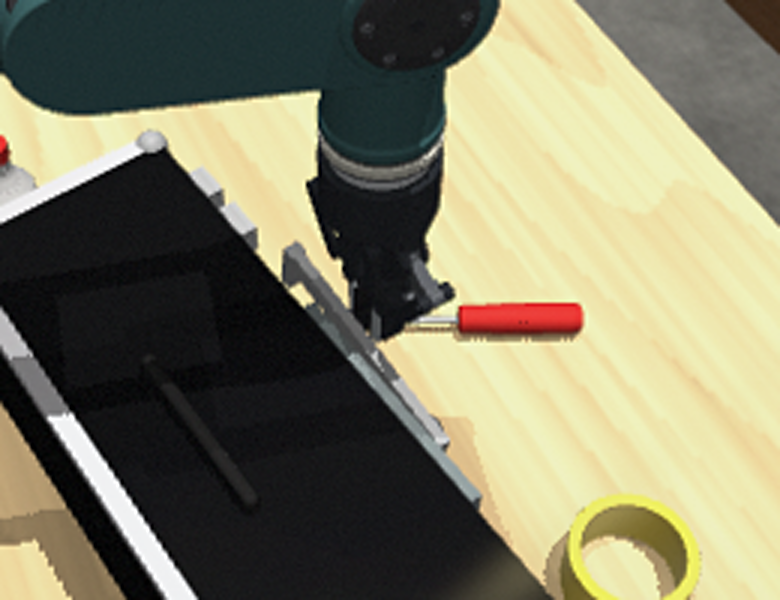

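The bar is lifted in the jaws, with the nose end at crop (293,250). The keeper is clear at crop (205–255, 175–240). I'll slide most of the way.

```bash
python3 -m crank '[{"tx":0,"ty":0.1,"tz":0,"wx":0,"wy":0,"wz":0},{"tx":0,"ty":0.2,"tz":0,"wx":0,"wy":0,"wz":0},{"tx":0,"ty":0.2,"tz":0,"wx":0,"wy":0,"wz":0},{"tx":0,"ty":0.2,"tz":0,"wx":0,"wy":0,"wz":0},{"tx":0,"ty":0.2,"tz":0,"wx":0,"wy":0,"wz":0},{"tx":0,"ty":0.2,"tz":0,"wx":0,"wy":0,"wz":0},{"tx":0,"ty":0.2,"tz":0,"wx":0,"wy":0,"wz":0},{"tx":0,"ty":0.2,"tz":0,"wx":0,"wy":0,"wz":0},{"tx":0,"ty":0.2,"tz":0,"wx":0,"wy":0,"wz":0},{"tx":0,"ty":0.1,"tz":0,"wx":0,"wy":0,"wz":0},{"tx":0,"ty":0,"tz":0,"wx":0,"wy":0,"wz":0},{"tx":0,"ty":0,"tz":0,"wx":0,"wy":0,"wz":0}]' 10 20
python3 - <<'E'
from h import *
b=env.grab_frame("side")[:,:,::-1]
cv2.imwrite("pics/s4.png",cv2.resize(b[150:290,240:400],None,fx=4,fy=4,interpolation=cv2.INTER_CUBIC))
b=env.grab_frame("top")[:,:,::-1]
cv2.imwrite("pics/t4.png",cv2.resize(b[190:290,270:450],None,fx=4,fy=4,interpolation=cv2.INTER_CUBIC))
E
```

```text
time: 6.35
position: [520.6, 26.3, 150.6]
orientation: [-0.001, -0.083, 0.997, 0.002]
force: [2.6, 3.2, -4.4]
finger_gap: 17.4
gripper_force: 19.9
```

View pics/s4.png

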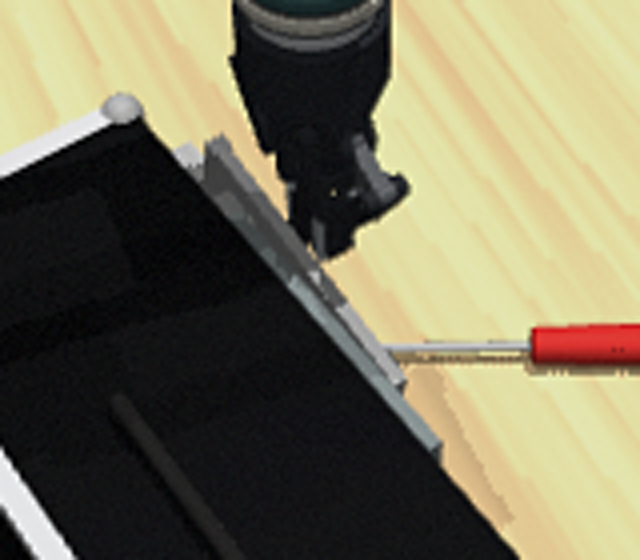

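View pics/t4.png

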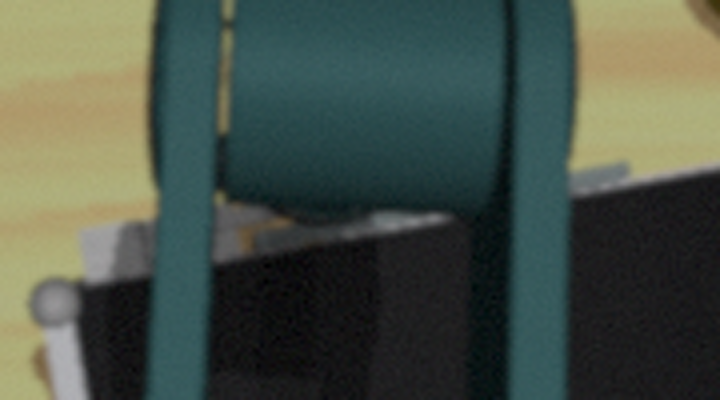

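Run:
```python
from h import *
p=np.load("case.npy");c,s=np.cos(p[2]),np.sin(p[2])
def rel(w): d=np.array(w)[:2]-p[:2];return np.round([c*d[0]+s*d[1],-s*d[0]+c*d[1]],1)
for uv in[(317.7,211.5),(293.75,183.5)]:
    r=rel(onplane(uv,"side",188.5));print("bar end",r,"-> nose rest y",r[1]-155.6+155)
print("tcp",rel(env.get_obs()["position"]))
```

```text
bar end [108.5  82. ] -> nose rest y 81.4
bar end [109.8 176.9] -> nose rest y 176.3
tcp [131.5 108.2]
```

```bash
python3 -m crank '[{"tx":0,"ty":0.1,"tz":0,"wx":0,"wy":0,"wz":0},{"tx":0,"ty":0.12,"tz":0,"wx":0,"wy":0,"wz":0},{"tx":0,"ty":0,"tz":0.05,"wx":0,"wy":0,"wz":0},{"tx":0,"ty":0.01,"tz":0.05,"wx":0,"wy":0,"wz":0},{"tx":0,"ty":0,"tz":0,"wx":0,"wy":0,"wz":0},{"tx":0,"ty":0,"tz":0,"wx":0,"wy":0,"wz":0}]' 10 20
python3 -m crank '[{"tx":0,"ty":0.005,"tz":0.02,"wx":0,"wy":0,"wz":0},{"tx":0,"ty":0,"tz":0.02,"wx":0,"wy":0,"wz":0},{"tx":0,"ty":0,"tz":0,"wx":0,"wy":0,"wz":0}]' 10 20
```

```text
time: 7.05
position: [518.9, 36.6, 146.9]
orientation: [-0.0, -0.083, 0.997, 0.0]
force: [-1.9, 1.6, -0.2]
finger_gap: 17.0
gripper_force: 20.5
time: 7.35
position: [518.9, 36.9, 144.1]
orientation: [-0.0, -0.083, 0.997, 0.0]
force: [-1.0, 2.1, 0.1]
finger_gap: 17.1
gripper_force: 20.6
```

```bash
python3 -m crank '[{"tx":0,"ty":0,"tz":0.02,"wx":0,"wy":0,"wz":0},{"tx":0,"ty":0,"tz":0,"wx":0,"wy":0,"wz":0}]' 10 20
python3 -m crank '[{"tx":0,"ty":0.005,"tz":0.02,"wx":0,"wy":0,"wz":0},{"tx":0,"ty":0,"tz":0,"wx":0,"wy":0,"wz":0}]' 10 20
```

```text
time: 7.55
position: [518.9, 36.8, 143.0]
orientation: [-0.0, -0.083, 0.997, 0.0]
force: [-2.2, 2.5, -0.0]
finger_gap: 17.2
gripper_force: 20.6
time: 7.75
position: [518.9, 36.9, 142.0]
orientation: [-0.0, -0.083, 0.997, 0.0]
force: [-2.1, 1.9, -0.2]
finger_gap: 17.1
gripper_force: 20.6
```

```bash
python3 -m crank '[{"tx":0,"ty":0,"tz":0.02,"wx":0,"wy":0,"wz":0},{"tx":0,"ty":0,"tz":0,"wx":0,"wy":0,"wz":0}]' 10 20
python3 -m crank '[{"tx":0,"ty":0.005,"tz":0.02,"wx":0,"wy":0,"wz":0},{"tx":0,"ty":0,"tz":0,"wx":0,"wy":0,"wz":0}]' 10 20
```

```text
time: 7.95
position: [518.9, 36.9, 141.1]
orientation: [-0.0, -0.083, 0.997, 0.0]
force: [-2.8, 2.3, -0.9]
finger_gap: 17.1
gripper_force: 20.7
time: 8.15
position: [518.9, 37.0, 140.1]
orientation: [-0.0, -0.082, 0.997, -0.0]
force: [-3.7, 1.3, -0.1]
finger_gap: 17.4
gripper_force: 20.7
```

```bash
python3 -m crank '[{"tx":0,"ty":0,"tz":0.02,"wx":0,"wy":0,"wz":0},{"tx":0,"ty":0,"tz":0.02,"wx":0,"wy":0,"wz":0},{"tx":0,"ty":0,"tz":0,"wx":0,"wy":0,"wz":0}]' 10 20
python3 -m crank '[{"tx":0,"ty":0,"tz":0.02,"wx":0,"wy":0,"wz":0},{"tx":0,"ty":0,"tz":0.02,"wx":0,"wy":0,"wz":0},{"tx":0,"ty":0,"tz":0,"wx":0,"wy":0,"wz":0}]' 10 20
```

```text
time: 8.45
position: [518.9, 37.0, 138.0]
orientation: [-0.0, -0.082, 0.997, -0.0]
force: [-3.0, 1.1, 0.2]
finger_gap: 17.4
gripper_force: 20.8
time: 8.75
position: [518.9, 37.1, 136.3]
orientation: [-0.0, -0.083, 0.997, 0.0]
force: [-4.4, 0.4, 1.8]
finger_gap: 17.4
gripper_force: 20.9
```

```bash
python3 -m crank '[{"tx":0,"ty":0,"tz":0.02,"wx":0,"wy":0,"wz":0},{"tx":0,"ty":0,"tz":0,"wx":0,"wy":0,"wz":0}]' 10 20
python3 -m crank '[{"tx":0,"ty":0,"tz":0,"wx":0,"wy":0,"wz":0},{"tx":0,"ty":0,"tz":0,"wx":0,"wy":0,"wz":0},{"tx":0,"ty":0,"tz":0,"wx":0,"wy":0,"wz":0},{"tx":0,"ty":0,"tz":0,"wx":0,"wy":0,"wz":0}]' 45 20
```

```text
time: 8.95
position: [518.9, 37.1, 136.2]
orientation: [0.0, -0.083, 0.997, -0.0]
force: [-5.8, 1.3, 3.6]
finger_gap: 17.2
gripper_force: 21.2
time: 9.35
position: [519.5, 37.0, 135.4]
orientation: [0.001, -0.082, 0.997, -0.0]
force: [0.2, -0.7, 0.6]
finger_gap: 38.2
gripper_force: 0.0
```

Released. I'll go straight up clear of it, then check.

```bash
python3 -m crank '[{"tx":0,"ty":0,"tz":-0.2,"wx":0,"wy":0,"wz":0},{"tx":0,"ty":0,"tz":-0.4,"wx":0,"wy":0,"wz":0},{"tx":0,"ty":0,"tz":-0.8,"wx":0,"wy":0,"wz":0},{"tx":0,"ty":0,"tz":-0.8,"wx":0,"wy":0,"wz":0},{"tx":0,"ty":-0.8,"tz":-0.6,"wx":0,"wy":0,"wz":0},{"tx":0,"ty":-0.9,"tz":0,"wx":0,"wy":0,"wz":0},{"tx":0,"ty":-0.9,"tz":0,"wx":0,"wy":0,"wz":0},{"tx":0,"ty":-0.9,"tz":0,"wx":0,"wy":0,"wz":0},{"tx":0,"ty":-0.9,"tz":0,"wx":0,"wy":0,"wz":0},{"tx":0,"ty":0,"tz":0,"wx":0,"wy":0,"wz":0}]' 45 20
python3 - <<'E'
from h import *
b=env.grab_frame("side")[:,:,::-1];a=cv2.resize(b[150:290,200:400],None,fx=3,fy=2*1.5,interpolation=cv2.INTER_CUBIC)
b=env.grab_frame("top")[:,:,::-1];t=cv2.resize(b[215:270,270:470],None,fx=3,fy=3,interpolation=cv2.INTER_CUBIC)
cv2.imwrite("pics/f.png",np.vstack([a,t]))
E
```

```text
time: 10.35
position: [555.3, -185.3, 274.8]
orientation: [-0.0, -0.079, 0.997, -0.001]
force: [1.0, 0.5, -0.4]
finger_gap: 38.4
gripper_force: 0.0
```

View pics/f.png

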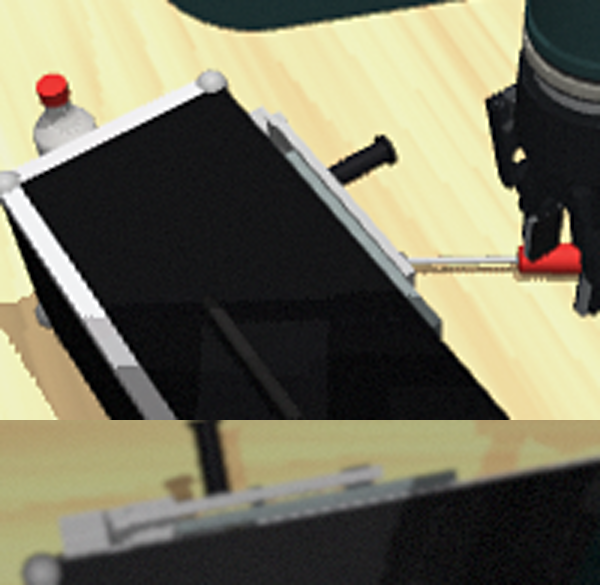

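Run:
```python
from h import *
p=np.load("case.npy");c,s=np.cos(p[2]),np.sin(p[2])
def rel(w): d=np.array(w)[:2]-p[:2];return np.round([c*d[0]+s*d[1],-s*d[0]+c*d[1]],1)
for z in(160,176):print(z,"bar end side",rel(onplane((200+277/3,150+117/3),"side",z)),"top",rel(onplane((270+108/3,215+(522-420)/3),"top",z)))
print("bar -y end",rel(onplane((200+410/3,150+270/3),"side",160)))
for z in(161,170):print(z,"collar",rel(onplane((200+385/3,150+140/3),"side",z)))
```

```text
160 bar end side [110.7 188. ] top [107.7 191.6]
176 bar end side [104.  175.1] top [107.1 190.9]
bar -y end [110.5  17.9]
161 collar [162.6 122. ]
170 collar [158.3 115.6]
```

The z = 160 (level bar) hypothesis fits in both views: bar end y of 188 and 192, and the collar at x 162.6, the same as at rest. The raised-bar hypothesis does not fit, so the bar is home in the notch.

```bash
python3 -c "
from plant import env
print(env.hand_in())"
```

```text
the job is handed in; nothing more can be done
None
```

I slid the gate shut and lowered the bar gently into the keeper's notch, then let go and backed the arm clear. The final pictures fit a level bar home in the notch. The job is handed in after about 10.5 s, with no verdict returned.

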